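# Sort the filled jars into the crates of their kind

## Task

Four small filled jars stand loose and mixed on the packing table, just beyond the three white crates. Put each one upright into the white crate that already holds a jar with the same contents and cap colour, whatever its size; each should stand flat on the crate's floor. They are glass, so set them down rather than drop them, and leave the jars already packed standing where they are.

Things in the scene. Friction and masses are not known exactly. Their poses are not given: they have to be found in the camera images.
- jar_aubergine_tall: Closed jar to sort, standing on the table: dark purple cap, tan aubergine rolls inside; about 58 mm in diameter, 96 mm tall, 0.30 kg. Straight-sided glass jar, cap as wide as the glass, so it can be gripped anywhere down its side. Origin: centre of its underside; z up along the jar's axis.
- jar_aubergine_short: Closed jar to sort, standing on the table: dark purple cap, tan aubergine rolls inside; about 50 mm in diameter, 78 mm tall, 0.19 kg. Straight-sided glass jar, cap as wide as the glass, so it can be gripped anywhere down its side. Origin: centre of its underside; z up along the jar's axis.
- jar_tomato_tall: Closed jar to sort, standing on the table: red cap, red dried tomatoes inside; about 58 mm in diameter, 96 mm tall, 0.30 kg. Straight-sided glass jar, cap as wide as the glass, so it can be gripped anywhere down its side. Origin: centre of its underside; z up along the jar's axis.
- jar_olive_short: Closed jar to sort, standing on the table: green cap, green olives inside; about 50 mm in diameter, 78 mm tall, 0.19 kg. Straight-sided glass jar, cap as wide as the glass, so it can be gripped anywhere down its side. Origin: centre of its underside; z up along the jar's axis.
- packed_aubergine: Jar already packed, standing loose towards one end of the crate of its kind: dark purple cap, tan aubergine rolls inside; 50 mm in diameter, 78 mm tall, 0.19 kg. Straight-sided glass jar, cap as wide as the glass, so it can be gripped anywhere down its side. Origin: centre of its underside; z up along the jar's axis.
- packed_tomato: Jar already packed, standing loose towards one end of the crate of its kind: red cap, red dried tomatoes inside; 50 mm in diameter, 78 mm tall, 0.19 kg. Straight-sided glass jar, cap as wide as the glass, so it can be gripped anywhere down its side. Origin: centre of its underside; z up along the jar's axis.
- packed_olive: Jar already packed, standing loose towards one end of the crate of its kind: green cap, green olives inside; 58 mm in diameter, 96 mm tall, 0.30 kg. Straight-sided glass jar, cap as wide as the glass, so it can be gripped anywhere down its side. Origin: centre of its underside; z up along the jar's axis.
- crate_aubergine: White perforated open crate for the aubergine jars, known by the aubergine jar that already stands in it (the three crates look alike). Outside 150 mm along its x, 225 mm along its y, 60 mm high; walls 5 mm, floor 4 mm thick, so inside 140 x 215 mm. Does not move when touched. Origin: centre of its underside on the table, z up.
- crate_tomato: White perforated open crate for the tomato jars, known by the tomato jar that already stands in it (the three crates look alike). Outside 150 mm along its x, 225 mm along its y, 60 mm high; walls 5 mm, floor 4 mm thick, so inside 140 x 215 mm. Does not move when touched. Origin: centre of its underside on the table, z up.
- crate_olive: White perforated open crate for the olive jars, known by the olive jar that already stands in it (the three crates look alike). Outside 150 mm along its x, 225 mm along its y, 60 mm high; walls 5 mm, floor 4 mm thick, so inside 140 x 215 mm. Does not move when touched. Origin: centre of its underside on the table, z up.

How it is judged:
At the end, for the whole second after the job is handed in: All four jars stand in the crates of their kind (two aubergine, one tomato, one olive added), each on the crate's floor (underside within 12 mm of the crate's underside level), upright within 0.12 rad and at rest; the three packed jars still stand upright in their own crates (x of jar_aubergine_tall in the frame of crate_aubergine between -0.06 and 0.06 m and y of jar_aubergine_tall in the frame of crate_aubergine between -0.1 and 0.1 m and z of jar_aubergine_tall in the frame of crate_aubergine between -0.002 and 0.012 m and angle between each of jar_aubergine_tall, jar_aubergine_short, jar_tomato_tall, jar_olive_short, packed_aubergine, packed_tomato, packed_olive's own z axis and vertical below 0.12 rad and linear speed of each of jar_aubergine_tall, jar_aubergine_short, jar_tomato_tall, jar_olive_short, packed_aubergine, packed_tomato, packed_olive below 0.02 m/s and x of jar_aubergine_short in the frame of crate_aubergine between -0.06 and 0.06 m and y of jar_aubergine_short in the frame of crate_aubergine between -0.1 and 0.1 m and z of jar_aubergine_short in the frame of crate_aubergine between -0.002 and 0.012 m and x of jar_tomato_tall in the frame of crate_tomato between -0.06 and 0.06 m and y of jar_tomato_tall in the frame of crate_tomato between -0.1 and 0.1 m and z of jar_tomato_tall in the frame of crate_tomato between -0.002 and 0.012 m and x of jar_olive_short in the frame of crate_olive between -0.06 and 0.06 m and y of jar_olive_short in the frame of crate_olive between -0.1 and 0.1 m and z of jar_olive_short in the frame of crate_olive between -0.002 and 0.012 m and x of packed_aubergine in the frame of crate_aubergine between -0.06 and 0.06 m and y of packed_aubergine in the frame of crate_aubergine between -0.1 and 0.1 m and z of packed_aubergine in the frame of crate_aubergine between -0.002 and 0.012 m and x of packed_tomato in the frame of crate_tomato between -0.06 and 0.06 m and y of packed_tomato in the frame of crate_tomato between -0.1 and 0.1 m and z of packed_tomato in the frame of crate_tomato between -0.002 and 0.012 m and x of packed_olive in the frame of crate_olive between -0.06 and 0.06 m and y of packed_olive in the frame of crate_olive between -0.1 and 0.1 m and z of packed_olive in the frame of crate_olive between -0.002 and 0.012 m); the robot touches nothing.
It fails at once if a jar falls freely, out of the fingers, faster than 0.6 m/s (a drop of about 20 mm) ((linear speed of jar_aubergine_tall above 0.6 m/s and contact force between the fingers and jar_aubergine_tall below 0.05 N) or (linear speed of jar_aubergine_short above 0.6 m/s and contact force between the fingers and jar_aubergine_short below 0.05 N) or (linear speed of jar_tomato_tall above 0.6 m/s and contact force between the fingers and jar_tomato_tall below 0.05 N) or (linear speed of jar_olive_short above 0.6 m/s and contact force between the fingers and jar_olive_short below 0.05 N)).
It fails at once if a jar already packed is shoved more than 25 mm from its place or tipped by more than 0.35 rad (distance of any of packed_aubergine, packed_tomato, packed_olive from where it was at the start of the episode above 0.025 m or angle between any of packed_aubergine, packed_tomato, packed_olive's own z axis and vertical above 0.35 rad).
It also fails if it takes over 96 s, if anything falls off the work surface, if the arm or the gripper's body presses on something with over 40 N, if the wrist force passes 120 N, or if a joint passes its speed limit or range.

## Robot

A 6-joint arm with a two-finger parallel gripper is mounted at the origin on the work surface. World frame = base frame: x ahead of the robot, y to its left, z up, the work surface at z = 0. Lengths are in m, angles in rad, forces in N, time in s.
With the tool pointing down it reaches from about 0.325 to 0.9 m from the base axis. Payload 3.5 kg.
Tool frame: the origin (TCP) lies on the centre line of the jaws, within the pads' length; the fingertips stand 19 mm ahead of it and the grasp point (between the pads) is the TCP; z points along the fingers, y is the line along which they close (so a half turn about z gives the same grasp; the last joint's range is limited). The gripper opens to 85 mm and grips with 20 to 120 N. Pads are 22 mm wide; open, the fingers measure 114 mm over their backs; the gripper's body (76 mm by 85 mm) begins 54 mm behind the grasp point. The pads swing forward as they close: fully open they stand 13 mm farther back than shut.
Start: joints at [-1.309, 0.276, -0.026, 1.268, 0, 1.467], TCP at [0.223, -0.584, 0.25] pointing down, gripper open.
Joint ranges: [-3.12, 3.12], [-0.85, 1.88], [-1.08, 1.24], [-1.95, 2.15], [-1.57, 1.53], [-3.14, 3.14]. Speed limits (rad/s): [2.57, 2.57, 3.14, 3.14, 3.14, 3.14].

## Interface

Orientations are given as a unit quaternion [x, y, z, w].
In Python, from rig import robot gives the robot as it stands.
- The arm moves only by the tool step_arm, never from a script. Its arguments are lists of equal length, an entry for each row: "travel": the shift along the world's x, y, z in mm, a list of three; "twist": the turn, a rotation vector about the world's x, y, z in units of 5 degrees (1.0 is 5 degrees), a list of three. In form: {"travel": [[tx, ty, tz], ...], "twist": [[rx, ry, rz], ...]}. A call has 1 to 5 rows; each row shifts and turns the commanded pose from where the row before left it; what a row does not reach is not made up. A row lasts 1/10 s, in which the tool goes at most 50 mm and 8.59 degrees, less where a joint would pass 70% of its speed; a pose out of reach is approached as far as the arm can. A call is refused whole if a number of a shift passes 50 or a number of a turn 1, either way. A call with a gripper value outside its range is refused whole. "gripper" is the opening in per cent of the stroke, from 0 (shut) to 100 (fully open), set as the call begins (left out, the last holds). The fingers move at their own pace and stop on an object; the grip force is fixed at half the most. Time passes only in rows, so rows that do not move let the fingers close. It gives the time, the measured TCP pose, the force, the opening and the grip force at its end, in the units of the state.
- robot.read_state(): the state, without advancing time (a new reading comes with each control period).
- robot.read_camera(name): name is "side" or "top"; returns the picture (480x640x3 uint8, red, green, blue); there is no depth.
- robot.camera_model(name): a dict with "mtx" (3x3 intrinsics, pixels), "xyz" and "attitude" of the camera in the world. Camera axes: x right, y down, z forward; pixel columns grow to the right and rows downward; lengths in m; the calibration is good to about 2 mm. A picture is of the moment at which its call begins. camera_model takes no time and is no camera call.
- robot.close_job(): hands the job in; it is judged then, once.
The state is a dict: "clock": time; "joint_pos": joint angles; "joint_velocities": joint speeds; "joint_torque": joint torques, N m; "tool_pos": TCP position; "orientation": TCP orientation; "contact_force": force on the tool from outside, world axes, zero at the start; "moment": the same for the moment, N m; "gripper_width": opening from 0.0 (shut) to 1.0 (fully open); "grasp_force": force on a finger pad.
Only numpy, scipy, OpenCV 4.12 (cv2) and the standard library are available. Lean on these libraries where they do the work, as an engineer would, in place of code of your own. Each camera call takes 0.05 s, during which the arm holds its last target. There are 200 camera calls.

## Working session

There is one attempt and no reset: what is moved stays moved. The work goes in short steps, Python scripts to look and compute and a tool call to move; the robot and the scene stay as the last step left them, time stands still between calls to the robot, and variables do not carry over. Pictures are saved under pics/ and viewed, at most 14 in all, crops included, and the job is handed in when it is done.

Besides the shell and the picture viewer there is one more tool, called after "Call:" by a JSON object that holds its "fn" and its "kwargs". step_arm: Moves the arm, as the interface text tells. Its arguments: {"type":"object","properties":{"travel":{"type":"array","items":{"type":"array","items":{"type":"number"}}},"twist":{"type":"array","items":{"type":"array","items":{"type":"number"}}},"gripper":{"type":"number"}},"required":["travel","twist"]}

```bash
mkdir -p pics; python3 - <<'E'
from rig import robot
import cv2
for n in("top","side"):
    im=robot.read_camera(n); cv2.imwrite(f"pics/{n}0.png",im[:,:,::-1]); m=robot.camera_model(n); print(n,m)
s=robot.read_state();print(s["clock"],s["tool_pos"],s["orientation"])
E
```

```text
top {'mtx': array([[433.0495469 ,   0.        , 319.36670903],
       [  0.        , 433.0495469 , 242.33190888],
       [  0.        ,   0.        ,   1.        ]]), 'xyz': array([0.43306685, 0.00945992, 0.85037128]), 'attitude': array([ 0.71447858, -0.69514181,  0.0603775 , -0.05150513])}
side {'mtx': array([[603.63385635,   0.        , 317.72264879],
       [  0.        , 603.63385635, 248.78059777],
       [  0.        ,   0.        ,   1.        ]]), 'xyz': array([0.25331497, 1.12298516, 0.69193691]), 'attitude': array([-0.11825684,  0.85515033, -0.50076727,  0.06297116])}
0.1 [ 0.22280568 -0.58324006  0.24925292] [ 9.83409266e-01  1.81397807e-01 -7.66635606e-05 -1.02188456e-03]
```

View pics/top0.png

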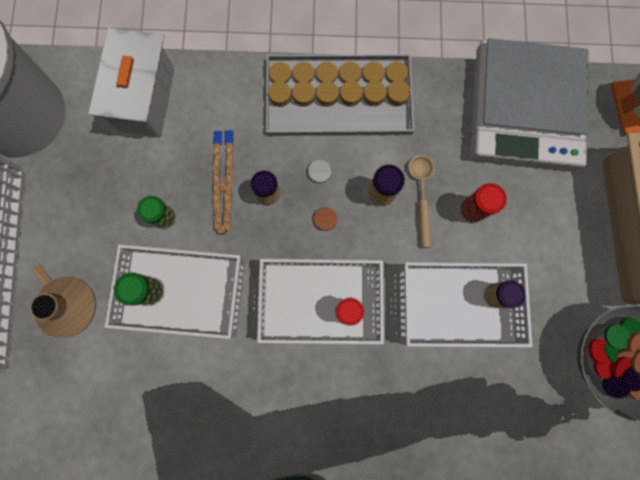

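View pics/side0.png

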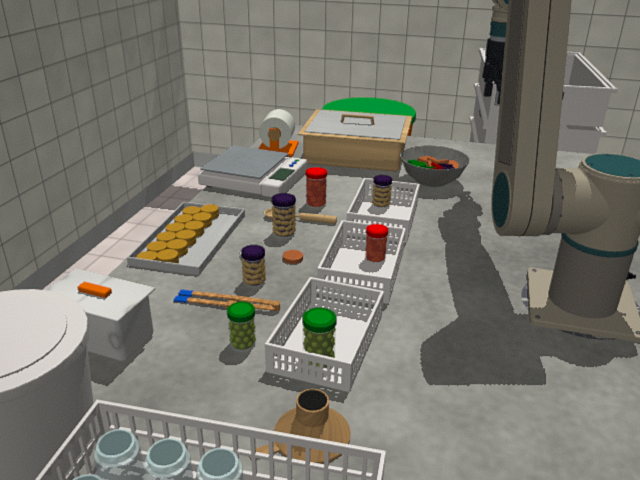

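The top view shows the sorting jars' caps at: olive (151,209), short aubergine (264,184), tall aubergine (388,181), tomato (490,199). The crates, left to right, are olive (packed cap 131,289), tomato (350,311) and aubergine (511,294). The side view agrees.

```bash
cat > h.py <<'E'
from rig import robot
import cv2, numpy as np
from scipy.spatial.transform import Rotation as R
def ray(cam,u,v,z):
    m=robot.camera_model(cam); d=R.from_quat(m["attitude"]).as_matrix()@np.linalg.solve(m["mtx"],[u,v,1.])
    return m["xyz"]+d*(z-m["xyz"][2])/d[2]
HUE={"red":((0,8),(172,180)),"green":((50,70),),"purple":((125,160),)}
def mask(im,c,vmin):
    h=cv2.cvtColor(im,cv2.COLOR_RGB2HSV); m=0
    for a,b in HUE[c]: m=m|cv2.inRange(h,(a,90,vmin),(b,255,255))
    return m
def caps(im,cam,c,boxes,vmin):
    m=mask(im,c,vmin)
    for name,(u,v),z in boxes:
        w=np.zeros_like(m); r=26; w[v-r:v+r,u-r:u+r]=m[v-r:v+r,u-r:u+r]
        w=cv2.morphologyEx(w,cv2.MORPH_OPEN,np.ones((5,5)))
        cs,_=cv2.findContours(w,cv2.RETR_EXTERNAL,cv2.CHAIN_APPROX_NONE)
        if not cs: print(name,"none");continue
        k=max(cs,key=cv2.contourArea); (x,y),rad=cv2.minEnclosingCircle(k); e=cv2.fitEllipse(k)
        p=ray(cam,*e[0],z); f=robot.camera_model(cam)["mtx"][0,0]
        print(name,np.round(e[0],1),"dia mm",np.round(np.array(e[1])*(robot.camera_model(cam)["xyz"][2]-z)/f*1000,1),"xy",np.round(p[:2]*1000,1))
E
python3 - <<'E'
from h import *
im=cv2.imread("pics/top0.png")[:,:,::-1].copy()
h=cv2.cvtColor(im,cv2.COLOR_RGB2HSV)
for p in[(151,209),(264,184),(388,181),(490,199),(131,289),(350,311),(511,294),(474,207)]: print(p,h[p[1],p[0]])
caps(im,"top","green",[("olive_s",(151,209),.078),("P_olive",(131,289),.096)],75)
caps(im,"top","purple",[("aub_s",(264,184),.078),("aub_t",(388,181),.096),("P_aub",(511,294),.078)],25)
caps(im,"top","red",[("tom_t",(490,199),.096),("P_tom",(350,311),.078)],150)
# crate rims: outline of white
for n,c in dict(olive=[(118,246),(241,254),(236,337),(106,328)],tom=[(258,261),(383,261),(384,342),(258,343)],aub=[(404,264),(527,264),(531,345),(405,347)]).items():
    q=np.array([ray("top",u,v,.06)[:2]*1000 for u,v in c]); e=q[1]-q[0]+q[2]-q[3]
    print(n,"ctr",q.mean(0).round(1),"yaw deg",np.degrees(np.arctan2(e[0],-e[1])).round(1),"len",np.linalg.norm(e)/2,np.linalg.norm(q[3]-q[0]+q[2]-q[1])/2)
s=robot.read_state();print(R.from_quat(s["orientation"]).as_matrix().round(3))
E
```

```text
(151, 209) [ 64 184 104]
(264, 184) [136 157  52]
(388, 181) [134 130  55]
(490, 199) [  0 201 184]
(131, 289) [ 65 173 106]
(350, 311) [  0 200 181]
(511, 294) [137 100  69]
(474, 207) [  5 186  63]
olive_s [149.9 208.3] dia mm [41.9 44.7] xy [610.4 311.2]
P_olive [129.8 288.3] dia mm [51.4 54.6] xy [464.1 326.1]
aub_s [263.6 183. ] dia mm [40.2 42.4] xy [664.3 107.1]
aub_t [388.4 179.6] dia mm [47.9 49.3] xy [ 672.2 -120.3]
P_aub [510.5 293.8] dia mm [42.9 45.9] xy [ 473.4 -341.9]
tom_t [491.2 197.7] dia mm [41.1 42.1] xy [ 644.2 -306.4]
P_tom [350.5 311.3] dia mm [41.3 43.6] xy [435.  -56.7]
olive ctr [463.6 259.1] yaw deg -2.3 len 228.74744713820155 148.5138526004947
tom ctr [451.8  -4.4] yaw deg 1.7 len 227.09097823299246 146.12405784301325
aub ctr [ 453.  -269.6] yaw deg 2.0 len 227.31080634556713 147.43293329690064
[[ 0.934  0.357 -0.001]
 [ 0.357 -0.934  0.002]
 [ 0.    -0.002 -1.   ]]
```

```bash
python3 - <<'E'
import cv2
im=cv2.imread("pics/top0.png")[160:360,90:550]
cv2.imwrite("pics/crop0.png",cv2.resize(im,None,fx=1.73,fy=1.73,interpolation=cv2.INTER_CUBIC))
E
```

```text
(no output)
```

View pics/crop0.png

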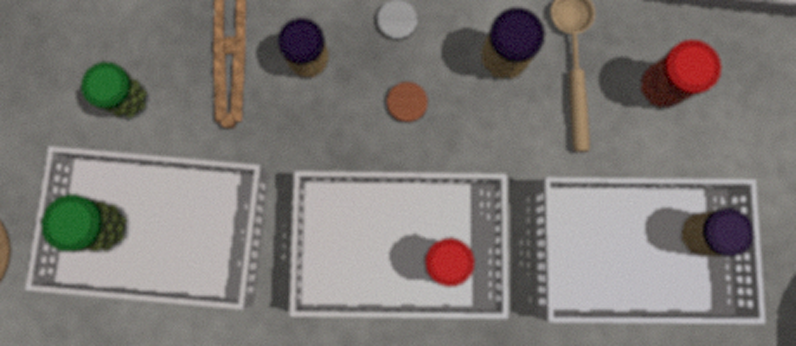

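The crop confirms that the packed jars stand at the outer ends: olive at its left end, tomato and aubergine at their right ends. The tomato mask undersized the cap (41 mm instead of 58), so I'll redo it, check how close the scale is, and cross-check with the side view.

```bash
python3 - <<'E'
from h import *
im=cv2.imread("pics/top0.png")[:,:,::-1].copy()
for v in(90,110,130): caps(im,"top","red",[("tom_t",(490,199),.096),("P_tom",(350,311),.078)],v)
for v in(60,90): caps(im,"top","green",[("olive_s",(151,209),.078),("P_olive",(131,289),.096)],v)
for z in(0,.05): print("scale corner",(ray("top",478,160,z)*1000).round(),(ray("top",585,163,z)*1000).round())
# side view: expected cap-centre pixels for the positions found
m=robot.camera_model("side")
Rm=R.from_quat(m["attitude"]).as_matrix()
for n,x,y,z in[("olive",610,311,78),("aub_s",664,107,78),("aub_t",672,-120,96),("tom",644,-306,96),("tom@642,-303",642,-303,96)]:
    q=m["mtx"]@(Rm.T@(np.array([x,y,z])/1000-m["xyz"])); print(n,(q[:2]/q[2]).round(1))
E
```

```text
tom_t [490.6 197.9] dia mm [51.7 55.6] xy [ 643.7 -305.2]
P_tom [349.5 311.2] dia mm [47.2 49.8] xy [435.2 -55. ]
tom_t [490.9 197.6] dia mm [50.6 54.7] xy [ 644.2 -305.8]
P_tom [349.6 311.2] dia mm [47.3 49.2] xy [435.2 -55.2]
tom_t [491.1 197.6] dia mm [49.9 54. ] xy [ 644.2 -306.2]
P_tom [350.  311.2] dia mm [46.7 47.9] xy [435.2 -55.8]
olive_s [150.3 208.7] dia mm [43.4 47.1] xy [609.6 310.3]
P_olive [130.5 288.5] dia mm [53.4 56.8] xy [463.7 325. ]
olive_s [149.7 208.2] dia mm [33.1 35.8] xy [610.5 311.5]
P_olive [129.6 288.4] dia mm [40.2 42.8] xy [463.9 326.5]
scale corner [ 750. -322.    0.] [ 751. -544.    0.]
scale corner [ 732. -303.   50.] [ 732. -512.   50.]
olive [241.2 307.3]
aub_s [253.5 248.7]
aub_t [283.9 196.6]
tom [316.2 169.7]
tom@642,-303 [316.7 170.2]
```

Call:
{"fn": "step_arm", "kwargs": {"travel": [[30, 20, 0], [30, 20, 0], [30, 20, 0], [30, 20, 0], [30, 20, 0]], "twist": [[0, 0, 1], [0, 0, 1], [0, 0, 1], [0, 0, 1], [0, 0, 1]], "gripper": 100}}

```text
clock: 0.6
tool_pos: [0.3738, -0.4826, 0.2497]
orientation: [0.92, 0.391, -0.0, -0.001]
contact_force: [-0.2, 0.5, 0.3]
gripper_width: 0.996
grasp_force: 0.0
```

Call:
{"fn": "step_arm", "kwargs": {"travel": [[30, 20, 0], [30, 20, 0], [30, 20, 0], [30, 20, 0], [30, 20, 0]], "twist": [[0, 0, 1], [0, 0, 1], [0, 0, 1], [0, 0, 1], [0, 0, 1]]}}

```text
clock: 1.1
tool_pos: [0.5238, -0.3826, 0.2497]
orientation: [0.814, 0.581, -0.0, -0.001]
contact_force: [0.4, -0.6, -0.3]
gripper_width: 0.998
grasp_force: 0.0
```

Call:
{"fn": "step_arm", "kwargs": {"travel": [[30, 20, 0], [30, 20, 0], [30, 19, 0], [30, 19, 0], [0, 0, -20]], "twist": [[0, 0, 1], [0, 0, 1], [0, 0, 1], [0, 0, 0.8], [0, 0, 0]]}}

```text
clock: 1.6
tool_pos: [0.6479, -0.304, 0.2325]
orientation: [0.706, 0.709, 0.002, 0.003]
contact_force: [-0.6, -0.2, 0.3]
gripper_width: 0.998
grasp_force: 0.0
```

Call:
{"fn": "step_arm", "kwargs": {"travel": [[0, 0, -35], [0, 0, -35], [0, 0, -10], [0, 0, 0]], "twist": [[0, 0, 0], [0, 0, 0], [0, 0, 0], [0, 0, 0]]}}

```text
clock: 2.0
tool_pos: [0.6412, -0.3048, 0.1475]
orientation: [0.708, 0.706, -0.001, -0.003]
contact_force: [0.3, 1.1, -0.4]
gripper_width: 1.005
grasp_force: 0.0
```

```bash
python3 - <<'E'
from h import *
im=robot.read_camera("side");a=im[110:260,220:420,::-1]
b=robot.read_camera("top")[130:280,410:560,::-1]
cv2.imwrite("pics/c1.png",np.hstack([cv2.resize(a,(560,420)),cv2.resize(b,(240,420))[:,:240]]))
s=robot.read_state();print(s["tool_pos"],s["joint_pos"])
E
```

```text
[ 0.64356494 -0.30637258  0.15158374] [-5.34919611e-01  4.86943567e-01  6.35744936e-02  1.14584705e+00
 -1.45450812e-05  1.03779851e+00]
```

View pics/c1.png

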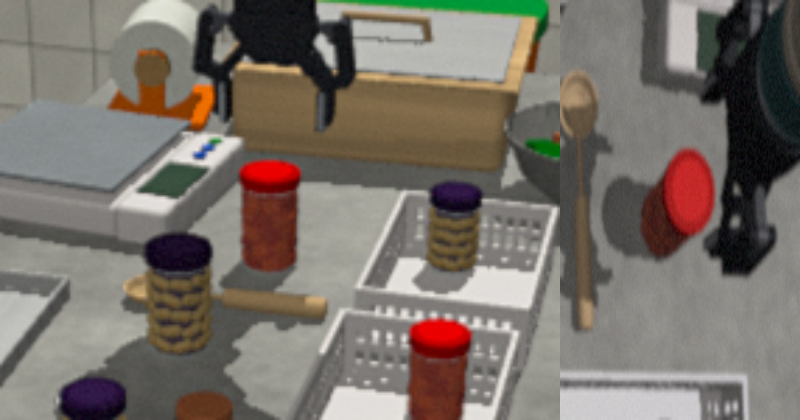

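The side view shows the open fingers above the tomato jar, tips near (300,149) and (336,156). The top view puts the gripper right of the cap, so I'll check whether that is only parallax.

```bash
cat >> h.py <<'E'
def proj(cam,p):
    m=robot.camera_model(cam); q=m["mtx"]@(R.from_quat(m["attitude"]).as_matrix().T@(np.array(p)/1000-m["xyz"])); return (q[:2]/q[2]).round(1)
E
python3 - <<'E'
from h import *
for dx in(-50,0,50):
  for z in(139,152,200): print(dx,z,proj("side",[643+dx,-306,z]),proj("top",[643+dx,-306,z]))
E
```

```text
-50 139 [335.5 156.2] [502.5 220.5]
-50 152 [335.6 151.4] [505.9 218.9]
-50 200 [336.1 133.3] [519.5 212.3]
0 139 [316.8 154.2] [501.3 191.8]
0 152 [316.8 149.4] [504.6 189.7]
0 200 [317.  131.4] [518.  181.2]
50 139 [298.3 152.2] [500.1 163.7]
50 152 [298.2 147.4] [503.4 161.1]
50 200 [298.2 129.5] [516.6 150.7]
```

Only parallax; the alignment is right. Next: descend, grip and lift.

Call:
{"fn": "step_arm", "kwargs": {"travel": [[0, 0, -30], [0, 0, -30], [0, 0, -15], [0, 0, 0], [0, 0, 0]], "twist": [[0, 0, 0], [0, 0, 0], [0, 0, 0], [0, 0, 0], [0, 0, 0]]}}

```text
clock: 2.6
tool_pos: [0.644, -0.3065, 0.077]
orientation: [0.708, 0.706, 0.0, 0.001]
contact_force: [0.4, 0.6, -0.2]
gripper_width: 1.004
grasp_force: 0.0
```

Call:
{"fn": "step_arm", "kwargs": {"travel": [[0, 0, 0], [0, 0, 0], [0, 0, 0], [0, 0, 0], [0, 0, 0]], "twist": [[0, 0, 0], [0, 0, 0], [0, 0, 0], [0, 0, 0], [0, 0, 0]], "gripper": 0}}

```text
clock: 3.1
tool_pos: [0.6442, -0.3067, 0.0777]
orientation: [0.708, 0.706, 0.0, 0.002]
contact_force: [-0.5, 0.4, 5.8]
gripper_width: 0.671
grasp_force: 64.8
```

Call:
{"fn": "step_arm", "kwargs": {"travel": [[0, 0, 0], [0, 0, 0], [0, 0, 0], [0, 0, 0], [0, 0, 0]], "twist": [[0, 0, 0], [0, 0, 0], [0, 0, 0], [0, 0, 0], [0, 0, 0]]}}

```text
clock: 3.6
tool_pos: [0.6442, -0.3067, 0.0776]
orientation: [0.708, 0.706, 0.0, 0.002]
contact_force: [-1.6, 0.4, 5.9]
gripper_width: 0.667
grasp_force: 64.8
```

Call:
{"fn": "step_arm", "kwargs": {"travel": [[0, 0, 10], [0, 0, 20], [0, 0, 35], [0, 0, 35], [0, 0, 25]], "twist": [[0, 0, 0], [0, 0, 0], [0, 0, 0], [0, 0, 0], [0, 0, 0]]}}

```text
clock: 4.1
tool_pos: [0.6432, -0.3059, 0.2026]
orientation: [0.708, 0.707, 0.0, 0.001]
contact_force: [0.3, 1.2, -2.9]
gripper_width: 0.666
grasp_force: 64.7
```

Call:
{"fn": "step_arm", "kwargs": {"travel": [[-10, 20, 0], [-20, 36, 0], [-20, 38, 0], [-20, 38, 0], [-20, 38, 0]], "twist": [[0, 0, 0], [0, 0, 0], [0, 0, 0], [0, 0, 0], [0, 0, 0]]}}

```text
clock: 4.6
tool_pos: [0.5513, -0.1342, 0.1999]
orientation: [0.708, 0.706, -0.0, -0.001]
contact_force: [0.1, 1.3, -2.9]
gripper_width: 0.661
grasp_force: 65.0
```

Call:
{"fn": "step_arm", "kwargs": {"travel": [[-22, 38, 0], [-22, 38, 0], [-22, 38, 0], [-22, 38, 0], [-14, 30, 0]], "twist": [[0, 0, 0], [0, 0, 0], [0, 0, 0], [0, 0, 0], [0, 0, 0]]}}

```text
clock: 5.1
tool_pos: [0.4479, 0.048, 0.1998]
orientation: [0.707, 0.707, -0.001, -0.001]
contact_force: [1.0, 0.4, -3.9]
gripper_width: 0.664
grasp_force: 65.1
```

Call:
{"fn": "step_arm", "kwargs": {"travel": [[0, 0, 0], [0, 0, -30], [0, 0, -30], [0, 0, 0], [0, 0, 0]], "twist": [[0, 0, 0], [0, 0, 0], [0, 0, 0], [0, 0, 0], [0, 0, 0]]}}

```text
clock: 5.6
tool_pos: [0.4503, 0.0459, 0.1401]
orientation: [0.708, 0.706, -0.001, -0.001]
contact_force: [0.3, -0.1, -3.8]
gripper_width: 0.663
grasp_force: 65.5
```

```bash
python3 - <<'E'
from h import *
a=robot.read_camera("side")[170:320,260:460,::-1]
cv2.imwrite("pics/c2.png",cv2.resize(a,(800,600)))
s=robot.read_state();print(s["tool_pos"],R.from_quat(s["orientation"]).as_matrix()[:,1:].round(3),s["gripper_width"])
E
```

```text
[0.45164355 0.04580294 0.1412067 ] [[ 1.     0.001]
 [-0.002 -0.   ]
 [ 0.001 -1.   ]] 0.6672025766787374
```

View pics/c2.png

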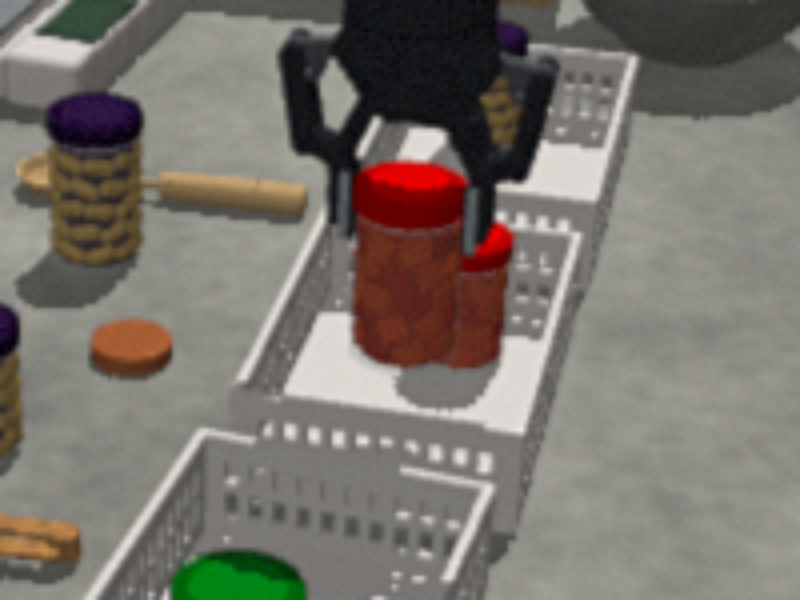

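The side view shows the tomato jar held upright over the free end of its crate, clear of the packed jar. I'll lower it with a slow finish.

Call:
{"fn": "step_arm", "kwargs": {"travel": [[0, 0, -20], [0, 0, -20], [0, 0, -10], [0, 0, -4], [0, 0, 0]], "twist": [[0, 0, 0], [0, 0, 0], [0, 0, 0], [0, 0, 0], [0, 0, 0]]}}

```text
clock: 6.15
tool_pos: [0.4515, 0.046, 0.0868]
orientation: [0.708, 0.706, 0.0, 0.0]
contact_force: [0.1, -0.4, -3.0]
gripper_width: 0.668
grasp_force: 65.6
```

Call:
{"fn": "step_arm", "kwargs": {"travel": [[0, 0, -2], [0, 0, 0], [0, 0, -2], [0, 0, 0], [0, 0, 0]], "twist": [[0, 0, 0], [0, 0, 0], [0, 0, 0], [0, 0, 0], [0, 0, 0]]}}

```text
clock: 6.65
tool_pos: [0.451, 0.0461, 0.0824]
orientation: [0.708, 0.706, 0.0, -0.0]
contact_force: [-0.1, -0.9, -3.8]
gripper_width: 0.662
grasp_force: 65.6
```

Still no contact, so I'll go on in 1 mm steps.

Call:
{"fn": "step_arm", "kwargs": {"travel": [[0, 0, -1], [0, 0, 0], [0, 0, 0]], "twist": [[0, 0, 0], [0, 0, 0], [0, 0, 0]]}}

```text
clock: 6.95
tool_pos: [0.4511, 0.0462, 0.0817]
orientation: [0.708, 0.707, 0.0, 0.0]
contact_force: [-0.9, -0.0, 2.3]
gripper_width: 0.663
grasp_force: 66.0
```

Call:
{"fn": "step_arm", "kwargs": {"travel": [[0, 0, -1], [0, 0, 0], [0, 0, 0]], "twist": [[0, 0, 0], [0, 0, 0], [0, 0, 0]]}}

```text
clock: 7.25
tool_pos: [0.4512, 0.0462, 0.0816]
orientation: [0.708, 0.707, 0.0, 0.0]
contact_force: [-3.5, 0.0, 10.3]
gripper_width: 0.669
grasp_force: 67.2
```

Contact made. Release, retreat and move to the tall aubergine jar at (672,-120).

Call:
{"fn": "step_arm", "kwargs": {"travel": [[0, 0, 0], [0, 0, 0], [0, 0, 0], [0, 0, 0], [0, 0, 0]], "twist": [[0, 0, 0], [0, 0, 0], [0, 0, 0], [0, 0, 0], [0, 0, 0]], "gripper": 100}}

```text
clock: 7.75
tool_pos: [0.4509, 0.0461, 0.0802]
orientation: [0.708, 0.706, -0.0, -0.0]
contact_force: [-0.3, 0.1, 0.5]
gripper_width: 0.996
grasp_force: 0.0
```

Call:
{"fn": "step_arm", "kwargs": {"travel": [[0, 0, 10], [0, 0, 25], [0, 0, 35], [0, 0, 30], [0, 0, 0]], "twist": [[0, 0, 0], [0, 0, 0], [0, 0, 0], [0, 0, 0], [0, 0, 0]]}}

```text
clock: 8.25
tool_pos: [0.4547, 0.046, 0.1856]
orientation: [0.708, 0.707, 0.003, 0.004]
contact_force: [0.1, 0.4, 0.1]
gripper_width: 0.999
grasp_force: 0.0
```

Call:
{"fn": "step_arm", "kwargs": {"travel": [[30, -20, 0], [40, -30, 0], [40, -30, 0], [40, -30, 0], [40, -30, 0]], "twist": [[0, 0, 0], [0, 0, 0], [0, 0, 0], [0, 0, 0], [0, 0, 0]]}}

```text
clock: 8.75
tool_pos: [0.642, -0.0951, 0.1798]
orientation: [0.708, 0.706, -0.0, -0.0]
contact_force: [0.9, 0.4, 0.2]
gripper_width: 1.001
grasp_force: 0.0
```

Call:
{"fn": "step_arm", "kwargs": {"travel": [[31, -26, 0], [0, 0, 0], [0, 0, 0]], "twist": [[0, 0, 0], [0, 0, 0], [0, 0, 0]]}}

```text
clock: 9.05
tool_pos: [0.6717, -0.1204, 0.1792]
orientation: [0.708, 0.706, -0.0, -0.001]
contact_force: [-0.2, -0.1, 0.1]
gripper_width: 1.001
grasp_force: 0.0
```

```bash
python3 - <<'E'
from h import *
im=robot.read_camera("side");cv2.imwrite("pics/c3.png",cv2.resize(im[130:330,220:460,::-1],(720,600)))
s=robot.read_state();print(s["clock"],s["tool_pos"],R.from_quat(s["orientation"]).as_matrix()[:,1].round(3))
E
```

```text
9.1 [ 0.67097958 -0.11959295  0.17942251] [ 1.    -0.002 -0.002]
```

View pics/c3.png

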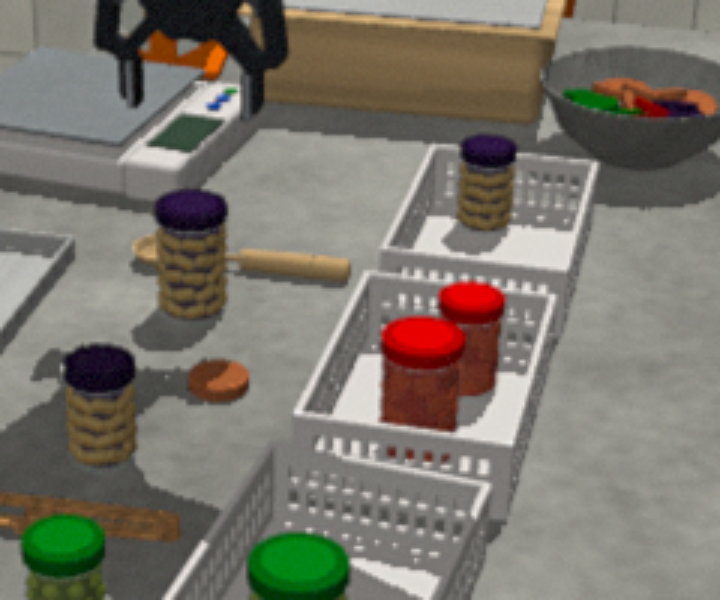

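The side view shows the tomato jar standing upright in its crate beside the packed one, and the gripper centred above the tall aubergine jar. Grip and carry it to (455,-207).

Call:
{"fn": "step_arm", "kwargs": {"travel": [[0, 0, -30], [0, 0, -35], [0, 0, -25], [0, 0, -12], [0, 0, 0]], "twist": [[0, 0, 0], [0, 0, 0], [0, 0, 0], [0, 0, 0], [0, 0, 0]]}}

```text
clock: 9.6
tool_pos: [0.6693, -0.1184, 0.0763]
orientation: [0.707, 0.707, -0.001, -0.002]
contact_force: [-0.7, 0.4, 0.9]
gripper_width: 1.004
grasp_force: 0.0
```

Call:
{"fn": "step_arm", "kwargs": {"travel": [[0, 0, 0], [0, 0, 0], [0, 0, 0], [0, 0, 0], [0, 0, 0]], "twist": [[0, 0, 0], [0, 0, 0], [0, 0, 0], [0, 0, 0], [0, 0, 0]], "gripper": 0}}

```text
clock: 10.1
tool_pos: [0.6739, -0.1203, 0.0809]
orientation: [0.708, 0.706, 0.001, 0.002]
contact_force: [0.6, 0.3, 6.0]
gripper_width: 0.664
grasp_force: 64.8
```

Call:
{"fn": "step_arm", "kwargs": {"travel": [[0, 0, 0], [0, 0, 0], [0, 0, 0]], "twist": [[0, 0, 0], [0, 0, 0], [0, 0, 0]]}}

```text
clock: 10.4
tool_pos: [0.6739, -0.1203, 0.081]
orientation: [0.708, 0.706, 0.001, 0.002]
contact_force: [0.8, 1.8, 5.9]
gripper_width: 0.663
grasp_force: 64.8
```

Call:
{"fn": "step_arm", "kwargs": {"travel": [[0, 0, 10], [0, 0, 20], [0, 0, 35], [0, 0, 35], [0, 0, 20]], "twist": [[0, 0, 0], [0, 0, 0], [0, 0, 0], [0, 0, 0], [0, 0, 0]]}}

```text
clock: 10.9
tool_pos: [0.6727, -0.1201, 0.2015]
orientation: [0.708, 0.706, 0.001, 0.001]
contact_force: [0.5, 0.4, -2.5]
gripper_width: 0.665
grasp_force: 64.5
```

Call:
{"fn": "step_arm", "kwargs": {"travel": [[-20, -7, 0], [-38, -15, 0], [-40, -16, 0], [-40, -16, 0], [-40, -16, 0]], "twist": [[0, 0, 0], [0, 0, 0], [0, 0, 0], [0, 0, 0], [0, 0, 0]]}}

```text
clock: 11.4
tool_pos: [0.4916, -0.1899, 0.198]
orientation: [0.708, 0.707, -0.0, -0.001]
contact_force: [-0.1, 0.0, -1.8]
gripper_width: 0.663
grasp_force: 65.0
```

Call:
{"fn": "step_arm", "kwargs": {"travel": [[-30, -12, 0], [-9, -5, 0], [0, 0, 0], [0, 0, -20], [0, 0, -30]], "twist": [[0, 0, 0], [0, 0, 0], [0, 0, 0], [0, 0, 0], [0, 0, 0]]}}

```text
clock: 11.9
tool_pos: [0.4584, -0.2081, 0.1502]
orientation: [0.708, 0.707, 0.001, 0.003]
contact_force: [1.4, -0.9, -4.6]
gripper_width: 0.667
grasp_force: 65.3
```

Call:
{"fn": "step_arm", "kwargs": {"travel": [[0, 0, 0], [0, 0, 0]], "twist": [[0, 0, 0], [0, 0, 0]]}}

```text
clock: 12.1
tool_pos: [0.4553, -0.2063, 0.1481]
orientation: [0.707, 0.707, -0.0, -0.001]
contact_force: [-0.8, -0.7, -2.5]
gripper_width: 0.664
grasp_force: 65.2
```

Call:
{"fn": "step_arm", "kwargs": {"travel": [[0, 0, -20], [0, 0, -20], [0, 0, -12], [0, 0, -5], [0, 0, 0]], "twist": [[0, 0, 0], [0, 0, 0], [0, 0, 0], [0, 0, 0], [0, 0, 0]]}}

```text
clock: 12.6
tool_pos: [0.4553, -0.2068, 0.0914]
orientation: [0.708, 0.707, -0.0, -0.0]
contact_force: [-1.1, 0.5, -3.5]
gripper_width: 0.666
grasp_force: 65.2
```

Call:
{"fn": "step_arm", "kwargs": {"travel": [[0, 0, -2], [0, 0, 0], [0, 0, -1], [0, 0, 0], [0, 0, 0]], "twist": [[0, 0, 0], [0, 0, 0], [0, 0, 0], [0, 0, 0], [0, 0, 0]]}}

```text
clock: 13.1
tool_pos: [0.455, -0.207, 0.0885]
orientation: [0.708, 0.706, 0.0, 0.0]
contact_force: [-0.4, 0.3, -3.0]
gripper_width: 0.662
grasp_force: 65.2
```

Call:
{"fn": "step_arm", "kwargs": {"travel": [[0, 0, -1], [0, 0, 0], [0, 0, 0], [0, 0, 0]], "twist": [[0, 0, 0], [0, 0, 0], [0, 0, 0], [0, 0, 0]]}}

```text
clock: 13.5
tool_pos: [0.4549, -0.2069, 0.0873]
orientation: [0.708, 0.706, -0.0, -0.0]
contact_force: [-0.3, -0.2, -2.7]
gripper_width: 0.664
grasp_force: 65.2
```

Call:
{"fn": "step_arm", "kwargs": {"travel": [[0, 0, -1], [0, 0, 0], [0, 0, 0]], "twist": [[0, 0, 0], [0, 0, 0], [0, 0, 0]]}}

```text
clock: 13.8
tool_pos: [0.4549, -0.2068, 0.0862]
orientation: [0.708, 0.706, -0.0, -0.0]
contact_force: [1.2, -0.1, -3.3]
gripper_width: 0.662
grasp_force: 65.2
```

Call:
{"fn": "step_arm", "kwargs": {"travel": [[0, 0, -1], [0, 0, 0], [0, 0, 0]], "twist": [[0, 0, 0], [0, 0, 0], [0, 0, 0]]}}

```text
clock: 14.1
tool_pos: [0.4549, -0.2068, 0.0853]
orientation: [0.708, 0.707, -0.0, -0.0]
contact_force: [-0.4, -0.5, -2.8]
gripper_width: 0.664
grasp_force: 65.2
```

Call:
{"fn": "step_arm", "kwargs": {"travel": [[0, 0, -1], [0, 0, 0], [0, 0, 0]], "twist": [[0, 0, 0], [0, 0, 0], [0, 0, 0]]}}

```text
clock: 14.4
tool_pos: [0.4551, -0.2069, 0.0849]
orientation: [0.708, 0.707, 0.0, 0.0]
contact_force: [-1.5, 1.7, 3.8]
gripper_width: 0.662
grasp_force: 66.1
```

Contact. Release, then on to the short aubergine jar (664,107).

Call:
{"fn": "step_arm", "kwargs": {"travel": [[0, 0, 0], [0, 0, 0], [0, 0, 0], [0, 0, 0], [0, 0, 0]], "twist": [[0, 0, 0], [0, 0, 0], [0, 0, 0], [0, 0, 0], [0, 0, 0]], "gripper": 100}}

```text
clock: 14.9
tool_pos: [0.455, -0.2069, 0.0843]
orientation: [0.708, 0.707, 0.0, 0.0]
contact_force: [0.4, 0.9, -0.0]
gripper_width: 0.999
grasp_force: 0.0
```

Call:
{"fn": "step_arm", "kwargs": {"travel": [[0, 0, 10], [0, 0, 25], [0, 0, 35], [0, 0, 25], [0, 0, 0]], "twist": [[0, 0, 0], [0, 0, 0], [0, 0, 0], [0, 0, 0], [0, 0, 0]]}}

```text
clock: 15.4
tool_pos: [0.458, -0.2087, 0.1843]
orientation: [0.708, 0.707, 0.001, 0.005]
contact_force: [0.3, -0.4, -0.5]
gripper_width: 0.997
grasp_force: 0.0
```

Call:
{"fn": "step_arm", "kwargs": {"travel": [[15, 25, 0], [25, 38, 0], [25, 38, 0], [25, 38, 0], [25, 38, 0]], "twist": [[0, 0, 0], [0, 0, 0], [0, 0, 0], [0, 0, 0], [0, 0, 0]]}}

```text
clock: 15.9
tool_pos: [0.5703, -0.0282, 0.179]
orientation: [0.708, 0.706, -0.0, -0.0]
contact_force: [-0.5, -0.9, -0.2]
gripper_width: 1.0
grasp_force: 0.0
```

Call:
{"fn": "step_arm", "kwargs": {"travel": [[25, 38, 0], [25, 38, 0], [25, 38, 0], [19, 23, 0], [0, 0, 0]], "twist": [[0, 0, 0], [0, 0, 0], [0, 0, 0], [0, 0, 0], [0, 0, 0]]}}

```text
clock: 16.4
tool_pos: [0.6658, 0.1104, 0.1786]
orientation: [0.706, 0.708, 0.001, 0.0]
contact_force: [-0.1, -0.4, 0.3]
gripper_width: 0.998
grasp_force: 0.0
```

Call:
{"fn": "step_arm", "kwargs": {"travel": [[0, 0, -10], [0, 0, -20], [0, 0, 0], [0, 0, 0]], "twist": [[0, 0, 0], [0, 0, 0], [0, 0, 0], [0, 0, 0]]}}

```text
clock: 16.8
tool_pos: [0.6623, 0.106, 0.1482]
orientation: [0.708, 0.706, -0.001, -0.001]
contact_force: [-0.0, -0.7, -1.2]
gripper_width: 1.004
grasp_force: 0.0
```

```bash
python3 - <<'E'
from h import *
im=robot.read_camera("side");cv2.imwrite("pics/c4.png",cv2.resize(im[130:330,220:460,::-1],(720,600)))
s=robot.read_state();print(s["clock"],s["tool_pos"],R.from_quat(s["orientation"]).as_matrix()[:,1].round(3))
E
```

```text
16.85 [0.66328836 0.106158   0.14929024] [ 1.    -0.003 -0.001]
```

View pics/c4.png

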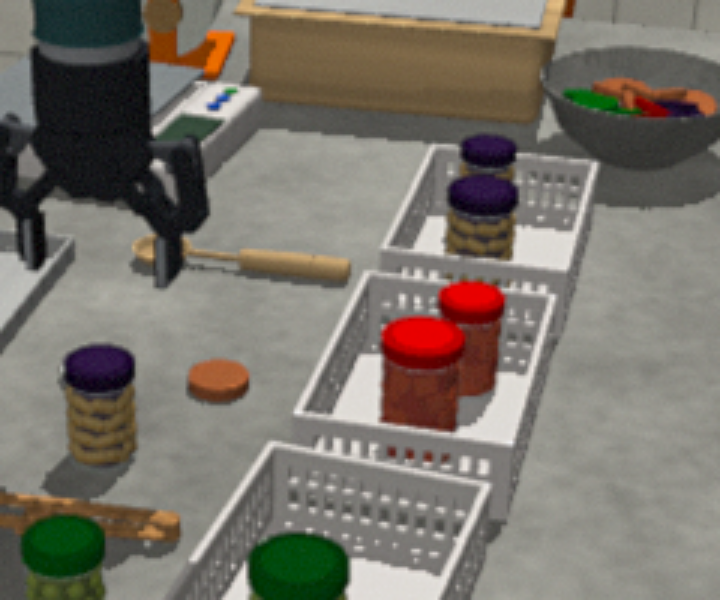

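The side view shows the tall aubergine jar upright in its crate with a gap before the packed one, and the gripper centred over the short aubergine jar. I'll measure the gap while gripping.

Call:
{"fn": "step_arm", "kwargs": {"travel": [[0, 0, -30], [0, 0, -30], [0, 0, -18], [0, 0, -9], [0, 0, 0]], "twist": [[0, 0, 0], [0, 0, 0], [0, 0, 0], [0, 0, 0], [0, 0, 0]]}}

```text
clock: 17.35
tool_pos: [0.6633, 0.1067, 0.0617]
orientation: [0.708, 0.706, -0.001, -0.001]
contact_force: [0.6, -0.9, -1.1]
gripper_width: 1.001
grasp_force: 0.0
```

Call:
{"fn": "step_arm", "kwargs": {"travel": [[0, 0, 0], [0, 0, 0], [0, 0, 0], [0, 0, 0], [0, 0, 0]], "twist": [[0, 0, 0], [0, 0, 0], [0, 0, 0], [0, 0, 0], [0, 0, 0]], "gripper": 0}}

```text
clock: 17.85
tool_pos: [0.6655, 0.1072, 0.0644]
orientation: [0.708, 0.707, 0.001, 0.001]
contact_force: [-1.3, 0.8, 6.1]
gripper_width: 0.569
grasp_force: 62.5
```

Call:
{"fn": "step_arm", "kwargs": {"travel": [[0, 0, 0], [0, 0, 0], [0, 0, 0]], "twist": [[0, 0, 0], [0, 0, 0], [0, 0, 0]]}}

```text
clock: 18.15
tool_pos: [0.6655, 0.1073, 0.0644]
orientation: [0.708, 0.707, 0.001, 0.001]
contact_force: [-1.1, 0.1, 5.8]
gripper_width: 0.567
grasp_force: 62.5
```

```bash
python3 - <<'E'
from h import *
im=robot.read_camera("top")
caps(im,"top","purple",[("aub_t",tuple(int(i) for i in proj("top",[455,-207,100])),.1),("P_aub",(511,294),.082)],20)
E
```

```text
aub_t [438.3 301.7] dia mm [48.5 52.8] xy [ 455.2 -206.1]
P_aub [510.9 293.8] dia mm [41.1 47.3] xy [ 473.3 -340.9]
```

Call:
{"fn": "step_arm", "kwargs": {"travel": [[0, 0, 10], [0, 0, 25], [0, 0, 40], [0, 0, 40], [0, 0, 23]], "twist": [[0, 0, 0], [0, 0, 0], [0, 0, 0], [0, 0, 0], [0, 0, 0]]}}

```text
clock: 18.7
tool_pos: [0.6651, 0.1073, 0.2042]
orientation: [0.708, 0.707, 0.002, 0.001]
contact_force: [-0.2, 0.4, -1.5]
gripper_width: 0.567
grasp_force: 62.3
```

Call:
{"fn": "step_arm", "kwargs": {"travel": [[-11, -20, 0], [-20, -35, 0], [-22, -38, 0], [-22, -38, 0], [-22, -38, 0]], "twist": [[0, 0, 0], [0, 0, 0], [0, 0, 0], [0, 0, 0], [0, 0, 0]]}}

```text
clock: 19.2
tool_pos: [0.5654, -0.0629, 0.2002]
orientation: [0.707, 0.707, -0.0, -0.0]
contact_force: [0.3, -0.4, -1.8]
gripper_width: 0.57
grasp_force: 62.4
```

Call:
{"fn": "step_arm", "kwargs": {"travel": [[-22, -38, 0], [-22, -38, 0], [-22, -38, 0], [-22, -38, 0], [-18, -38, 0]], "twist": [[0, 0, 0], [0, 0, 0], [0, 0, 0], [0, 0, 0], [0, 0, 0]]}}

```text
clock: 19.7
tool_pos: [0.459, -0.2527, 0.2003]
orientation: [0.708, 0.706, -0.0, -0.001]
contact_force: [0.7, -0.2, -2.5]
gripper_width: 0.572
grasp_force: 62.4
```

Call:
{"fn": "step_arm", "kwargs": {"travel": [[-11, -23, 0], [0, 0, 0], [0, 0, -20], [0, 0, 0], [0, 0, 0]], "twist": [[0, 0, 0], [0, 0, 0], [0, 0, 0], [0, 0, 0], [0, 0, 0]]}}

```text
clock: 20.2
tool_pos: [0.4495, -0.2737, 0.1799]
orientation: [0.707, 0.707, -0.0, -0.001]
contact_force: [-0.0, 0.0, -1.5]
gripper_width: 0.57
grasp_force: 62.5
```

```bash
python3 - <<'E'
from h import *
im=robot.read_camera("side");cv2.imwrite("pics/c5.png",cv2.resize(im[110:260,310:450,::-1],(560,600)))
s=robot.read_state();print(s["clock"],s["tool_pos"],R.from_quat(s["orientation"]).as_matrix()[:,1].round(3))
E
```

```text
20.25 [ 0.45009007 -0.27412036  0.18053515] [ 1.    -0.001 -0.   ]
```

View pics/c5.png

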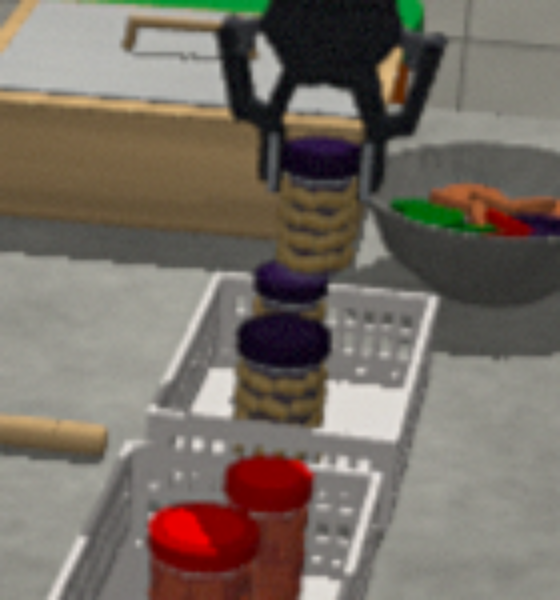

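The short aubergine jar hangs upright above the gap. Lower it to just above the floor.

Call:
{"fn": "step_arm", "kwargs": {"travel": [[0, -1, -25], [0, 0, -30], [0, 0, -25], [0, 0, -16], [0, 0, -10]], "twist": [[0, 0, 0], [0, 0, 0], [0, 0, 0], [0, 0, 0], [0, 0, 0]]}}

```text
clock: 20.75
tool_pos: [0.45, -0.2751, 0.0736]
orientation: [0.707, 0.707, -0.0, -0.001]
contact_force: [0.3, 0.4, -1.0]
gripper_width: 0.571
grasp_force: 62.5
```

Call:
{"fn": "step_arm", "kwargs": {"travel": [[0, 0, -3], [0, 0, 0], [0, 0, 0]], "twist": [[0, 0, 0], [0, 0, 0], [0, 0, 0]]}}

```text
clock: 21.05
tool_pos: [0.4509, -0.2765, 0.0725]
orientation: [0.708, 0.707, 0.0, 0.001]
contact_force: [0.3, 0.0, -2.3]
gripper_width: 0.57
grasp_force: 62.5
```

Call:
{"fn": "step_arm", "kwargs": {"travel": [[0, 0, -1], [0, 0, 0], [0, 0, 0]], "twist": [[0, 0, 0], [0, 0, 0], [0, 0, 0]]}}

```text
clock: 21.35
tool_pos: [0.4502, -0.2761, 0.0708]
orientation: [0.708, 0.706, 0.0, 0.0]
contact_force: [-0.9, -0.3, -1.3]
gripper_width: 0.569
grasp_force: 62.5
```

Call:
{"fn": "step_arm", "kwargs": {"travel": [[0, 0, -1], [0, 0, 0], [0, 0, 0]], "twist": [[0, 0, 0], [0, 0, 0], [0, 0, 0]]}}

```text
clock: 21.65
tool_pos: [0.4499, -0.2758, 0.0692]
orientation: [0.708, 0.706, -0.0, -0.0]
contact_force: [-0.9, 0.9, -2.0]
gripper_width: 0.565
grasp_force: 62.5
```

Call:
{"fn": "step_arm", "kwargs": {"travel": [[0, 0, -1], [0, 0, 0], [0, 0, 0]], "twist": [[0, 0, 0], [0, 0, 0], [0, 0, 0]]}}

```text
clock: 21.95
tool_pos: [0.4501, -0.2759, 0.0684]
orientation: [0.708, 0.707, -0.0, 0.0]
contact_force: [-0.7, -0.8, -0.3]
gripper_width: 0.567
grasp_force: 62.7
```

Call:
{"fn": "step_arm", "kwargs": {"travel": [[0, 0, -0.5], [0, 0, 0], [0, 0, 0]], "twist": [[0, 0, 0], [0, 0, 0], [0, 0, 0]]}}

```text
clock: 22.25
tool_pos: [0.4501, -0.276, 0.0684]
orientation: [0.708, 0.707, -0.0, 0.0]
contact_force: [-2.2, 0.7, 5.9]
gripper_width: 0.568
grasp_force: 62.8
```

Contact. Release, then to the olive jar (610,311).

Call:
{"fn": "step_arm", "kwargs": {"travel": [[0, 0, 0], [0, 0, 0], [0, 0, 0], [0, 0, 0], [0, 0, 0]], "twist": [[0, 0, 0], [0, 0, 0], [0, 0, 0], [0, 0, 0], [0, 0, 0]], "gripper": 100}}

```text
clock: 22.75
tool_pos: [0.4499, -0.2759, 0.0677]
orientation: [0.708, 0.706, -0.0, -0.0]
contact_force: [-0.7, -0.2, 0.2]
gripper_width: 0.999
grasp_force: 0.0
```

Call:
{"fn": "step_arm", "kwargs": {"travel": [[0, 0, 10], [0, 0, 25], [0, 0, 40], [0, 0, 35], [0, 0, 0]], "twist": [[0, 0, 0], [0, 0, 0], [0, 0, 0], [0, 0, 0], [0, 0, 0]]}}

```text
clock: 23.25
tool_pos: [0.4535, -0.2786, 0.1844]
orientation: [0.708, 0.707, 0.001, 0.006]
contact_force: [0.8, -0.5, 0.8]
gripper_width: 1.001
grasp_force: 0.0
```

Call:
{"fn": "step_arm", "kwargs": {"travel": [[8, 25, 0], [11, 40, 0], [11, 40, 0], [11, 40, 0], [11, 40, 0]], "twist": [[0, 0, 0], [0, 0, 0], [0, 0, 0], [0, 0, 0], [0, 0, 0]]}}

```text
clock: 23.75
tool_pos: [0.5019, -0.0893, 0.1778]
orientation: [0.708, 0.706, 0.0, 0.0]
contact_force: [1.1, -0.2, 0.1]
gripper_width: 1.001
grasp_force: 0.0
```

Call:
{"fn": "step_arm", "kwargs": {"travel": [[11, 40, 0], [11, 40, 0], [11, 40, 0], [11, 40, 0], [11, 40, 0]], "twist": [[0, 0, 0], [0, 0, 0], [0, 0, 0], [0, 0, 0], [0, 0, 0]]}}

```text
clock: 24.25
tool_pos: [0.5569, 0.1109, 0.1778]
orientation: [0.708, 0.707, -0.0, -0.0]
contact_force: [1.5, -0.7, -0.0]
gripper_width: 1.001
grasp_force: 0.0
```

Call:
{"fn": "step_arm", "kwargs": {"travel": [[11, 40, 0], [11, 40, 0], [11, 40, 0], [11, 40, 0], [9, 41, 0]], "twist": [[0, 0, 0], [0, 0, 0], [0, 0, 0], [0, 0, 0], [0, 0, 0]]}}

```text
clock: 24.75
tool_pos: [0.6101, 0.3117, 0.1776]
orientation: [0.708, 0.706, -0.0, 0.0]
contact_force: [0.7, -0.6, 0.4]
gripper_width: 1.003
grasp_force: 0.0
```

Call:
{"fn": "step_arm", "kwargs": {"travel": [[0, 0, 0], [0, 0, -20], [0, 0, -10], [0, 0, 0], [0, 0, 0]], "twist": [[0, 0, 0], [0, 0, 0], [0, 0, 0], [0, 0, 0], [0, 0, 0]]}}

```text
clock: 25.25
tool_pos: [0.6096, 0.3093, 0.1476]
orientation: [0.708, 0.706, -0.001, -0.0]
contact_force: [-0.9, -1.1, 0.4]
gripper_width: 1.0
grasp_force: 0.0
```

```bash
python3 - <<'E'
from h import *
im=robot.read_camera("side");cv2.imwrite("pics/c6.png",cv2.resize(im[140:380,180:440,::-1],(650,600)))
s=robot.read_state();print(s["clock"],s["tool_pos"],R.from_quat(s["orientation"]).as_matrix()[:,1].round(3))
E
```

```text
25.3 [0.61009103 0.30953484 0.14824228] [ 1.    -0.003  0.   ]
```

View pics/c6.png

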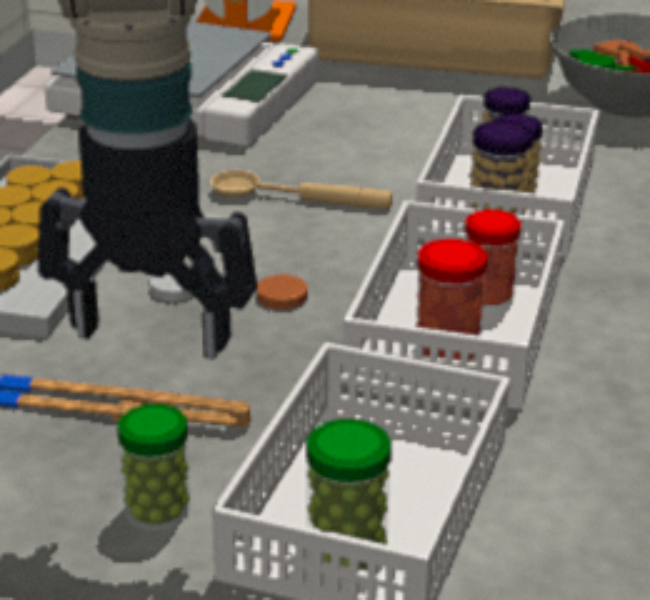

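The aubergine jars all stand in their crate, and the gripper is centred over the olive jar. The crate wall is close, so I'll narrow the opening to 85 % before descending.

Call:
{"fn": "step_arm", "kwargs": {"travel": [[0, 0, -20], [0, 0, -30], [0, 0, -22], [0, 0, -14], [0, 0, 0]], "twist": [[0, 0, 0], [0, 0, 0], [0, 0, 0], [0, 0, 0], [0, 0, 0]], "gripper": 85}}

```text
clock: 25.8
tool_pos: [0.6086, 0.3093, 0.06]
orientation: [0.708, 0.706, -0.002, -0.001]
contact_force: [-0.5, -0.1, 0.3]
gripper_width: 0.848
grasp_force: 0.0
```

Call:
{"fn": "step_arm", "kwargs": {"travel": [[0, 0, 0], [0, 0, 0], [0, 0, 0], [0, 0, 0], [0, 0, 0]], "twist": [[0, 0, 0], [0, 0, 0], [0, 0, 0], [0, 0, 0], [0, 0, 0]], "gripper": 0}}

```text
clock: 26.3
tool_pos: [0.6114, 0.3107, 0.0638]
orientation: [0.708, 0.707, 0.002, 0.001]
contact_force: [-0.1, -0.7, 5.5]
gripper_width: 0.573
grasp_force: 62.4
```

Call:
{"fn": "step_arm", "kwargs": {"travel": [[0, 0, 0], [0, 0, 0], [0, 0, 0]], "twist": [[0, 0, 0], [0, 0, 0], [0, 0, 0]]}}

```text
clock: 26.6
tool_pos: [0.6113, 0.3107, 0.0638]
orientation: [0.708, 0.707, 0.002, 0.001]
contact_force: [-0.2, 0.5, 5.3]
gripper_width: 0.569
grasp_force: 62.4
```

Call:
{"fn": "step_arm", "kwargs": {"travel": [[0, 0, 10], [0, 0, 25], [0, 0, 40], [0, 0, 40], [0, 0, 15]], "twist": [[0, 0, 0], [0, 0, 0], [0, 0, 0], [0, 0, 0], [0, 0, 0]]}}

```text
clock: 27.1
tool_pos: [0.612, 0.311, 0.1967]
orientation: [0.708, 0.707, 0.003, 0.001]
contact_force: [0.8, 0.1, -1.4]
gripper_width: 0.568
grasp_force: 62.6
```

Call:
{"fn": "step_arm", "kwargs": {"travel": [[-18, -10, 0], [-35, -23, 0], [-35, -23, 0], [-35, -23, 0], [-25, -19, 0]], "twist": [[0, 0, 0], [0, 0, 0], [0, 0, 0], [0, 0, 0], [0, 0, 0]]}}

```text
clock: 27.6
tool_pos: [0.4581, 0.2106, 0.19]
orientation: [0.708, 0.707, -0.002, -0.001]
contact_force: [-0.0, -0.5, -1.9]
gripper_width: 0.574
grasp_force: 62.9
```

Call:
{"fn": "step_arm", "kwargs": {"travel": [[0, 0, 0], [0, 0, -20], [0, 0, -20], [0, 0, -10], [0, 0, 0]], "twist": [[0, 0, 0], [0, 0, 0], [0, 0, 0], [0, 0, 0], [0, 0, 0]]}}

```text
clock: 28.1
tool_pos: [0.4603, 0.2117, 0.1395]
orientation: [0.708, 0.707, -0.002, -0.001]
contact_force: [-0.2, -0.8, -2.6]
gripper_width: 0.565
grasp_force: 62.9
```

Call:
{"fn": "step_arm", "kwargs": {"travel": [[0, 0, -20], [0, 0, -20], [0, 0, -10], [0, 0, -8], [0, 0, 0]], "twist": [[0, 0, 0], [0, 0, 0], [0, 0, 0], [0, 0, 0], [0, 0, 0]]}}

```text
clock: 28.6
tool_pos: [0.4616, 0.2121, 0.0833]
orientation: [0.708, 0.707, -0.001, -0.0]
contact_force: [0.2, 0.2, -2.6]
gripper_width: 0.574
grasp_force: 62.9
```

Call:
{"fn": "step_arm", "kwargs": {"travel": [[0, 0, -7], [0, 0, -5], [0, 0, 0], [0, 0, 0]], "twist": [[0, 0, 0], [0, 0, 0], [0, 0, 0], [0, 0, 0]]}}

```text
clock: 29.0
tool_pos: [0.462, 0.2122, 0.0719]
orientation: [0.708, 0.707, 0.0, -0.0]
contact_force: [-0.4, -0.3, -2.8]
gripper_width: 0.571
grasp_force: 62.9
```

Call:
{"fn": "step_arm", "kwargs": {"travel": [[0, 0, -1], [0, 0, 0], [0, 0, 0]], "twist": [[0, 0, 0], [0, 0, 0], [0, 0, 0]]}}

```text
clock: 29.3
tool_pos: [0.4621, 0.2122, 0.071]
orientation: [0.708, 0.706, 0.0, 0.0]
contact_force: [-0.6, -0.8, -1.6]
gripper_width: 0.571
grasp_force: 62.9
```

Call:
{"fn": "step_arm", "kwargs": {"travel": [[0, 0, -1], [0, 0, 0], [0, 0, 0]], "twist": [[0, 0, 0], [0, 0, 0], [0, 0, 0]]}}

```text
clock: 29.6
tool_pos: [0.4619, 0.2121, 0.0698]
orientation: [0.708, 0.706, -0.0, -0.0]
contact_force: [0.8, 0.6, -2.2]
gripper_width: 0.566
grasp_force: 62.9
```

Call:
{"fn": "step_arm", "kwargs": {"travel": [[0, 0, -1], [0, 0, 0], [0, 0, 0]], "twist": [[0, 0, 0], [0, 0, 0], [0, 0, 0]]}}

```text
clock: 29.9
tool_pos: [0.4619, 0.2121, 0.0688]
orientation: [0.708, 0.706, -0.0, -0.0]
contact_force: [-0.2, 0.0, -2.3]
gripper_width: 0.569
grasp_force: 62.9
```

Call:
{"fn": "step_arm", "kwargs": {"travel": [[0, 0, -1], [0, 0, 0], [0, 0, 0]], "twist": [[0, 0, 0], [0, 0, 0], [0, 0, 0]]}}

```text
clock: 30.2
tool_pos: [0.4621, 0.2122, 0.0679]
orientation: [0.708, 0.707, 0.0, 0.0]
contact_force: [0.2, -0.3, -1.3]
gripper_width: 0.568
grasp_force: 63.1
```

Call:
{"fn": "step_arm", "kwargs": {"travel": [[0, 0, -0.5], [0, 0, 0], [0, 0, 0]], "twist": [[0, 0, 0], [0, 0, 0], [0, 0, 0]]}}

```text
clock: 30.5
tool_pos: [0.4621, 0.2122, 0.0679]
orientation: [0.708, 0.707, 0.0, 0.0]
contact_force: [-2.9, -0.4, 5.7]
gripper_width: 0.569
grasp_force: 63.2
```

Contact. Release, raise and back off, then check.

Call:
{"fn": "step_arm", "kwargs": {"travel": [[0, 0, 0], [0, 0, 0], [0, 0, 0], [0, 0, 0], [0, 0, 0]], "twist": [[0, 0, 0], [0, 0, 0], [0, 0, 0], [0, 0, 0], [0, 0, 0]], "gripper": 100}}

```text
clock: 31.0
tool_pos: [0.462, 0.2121, 0.0672]
orientation: [0.708, 0.706, -0.0, -0.0]
contact_force: [0.8, -0.3, 0.6]
gripper_width: 0.998
grasp_force: 0.0
```

Call:
{"fn": "step_arm", "kwargs": {"travel": [[0, 0, 10], [0, 0, 25], [0, 0, 40], [0, 0, 40], [0, 0, 40]], "twist": [[0, 0, 0], [0, 0, 0], [0, 0, 0], [0, 0, 0], [0, 0, 0]]}}

```text
clock: 31.5
tool_pos: [0.4617, 0.2121, 0.2245]
orientation: [0.708, 0.707, 0.0, 0.0]
contact_force: [0.6, 0.7, -0.6]
gripper_width: 1.001
grasp_force: 0.0
```

Call:
{"fn": "step_arm", "kwargs": {"travel": [[35, -20, 0], [40, -20, 0], [40, -20, 0], [40, -20, 0], [30, -10, 0]], "twist": [[0, 0, 0], [0, 0, 0], [0, 0, 0], [0, 0, 0], [0, 0, 0]]}}

```text
clock: 32.0
tool_pos: [0.6493, 0.1203, 0.2231]
orientation: [0.708, 0.706, 0.0, 0.001]
contact_force: [-0.4, 0.9, 0.6]
gripper_width: 1.0
grasp_force: 0.0
```

Call:
{"fn": "step_arm", "kwargs": {"travel": [[0, 0, 0], [0, 0, 0], [0, 0, 0], [0, 0, 0], [0, 0, 0]], "twist": [[0, 0, 0], [0, 0, 0], [0, 0, 0], [0, 0, 0], [0, 0, 0]]}}

```text
clock: 32.5
tool_pos: [0.646, 0.1227, 0.2227]
orientation: [0.707, 0.707, -0.0, -0.0]
contact_force: [0.1, 0.2, -0.6]
gripper_width: 0.997
grasp_force: 0.0
```

```bash
python3 - <<'E'
from h import *
a=robot.read_camera("side");b=robot.read_camera("top")
cv2.imwrite("pics/end.png",np.hstack([cv2.resize(a[130:400,240:460],(326,400)),cv2.resize(b[170:370,90:550],(474,206)) if 0 else cv2.copyMakeBorder(cv2.resize(b[170:370,90:550],(474,206)),97,97,0,0,cv2.BORDER_CONSTANT)])[:,:,::-1])
print(robot.read_state()["contact_force"],robot.read_state()["tool_pos"])
E
```

```text
[0.19742328 0.01494184 0.39833446] [0.64633534 0.12257061 0.22262338]
```

View pics/end.png

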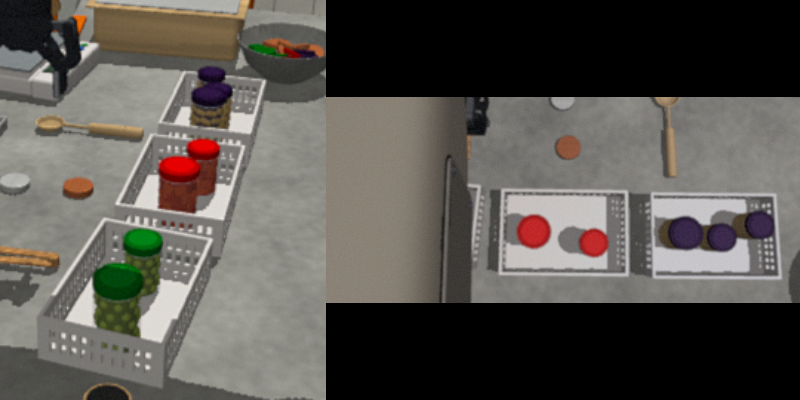

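All seven jars stand upright in their own crates: two olive, two tomato and three aubergine. The arm is clear of everything.

```bash
python3 -c "
from rig import robot; print(robot.close_job())"
```

```text
the job is handed in; nothing more can be done
None
```

All four jars were set down upright in their matching crates with the packed jars still standing, and the job was handed in at about 32.6 s (limit 96 s); the hand-in call gave no verdict.

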